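Slide the tray divider and stow the red screwdriver

TASK

Slide the yellow divider of the tool tray towards the stubby orange screwdriver, so that the empty compartment becomes long enough for the red screwdriver while the stubby one keeps room in its own. Then lay the red screwdriver flat and lengthwise on the floor of that long compartment and let go of it. Leave the stubby screwdriver, the black screwdriver and the red marker where they are.

Things in the scene. Friction and masses are not known exactly. Their poses are not given: they have to be found in the camera images.
- tray: Shallow grey sheet-metal tool tray fixed to the bench, 138 x 388 mm outside, 130 x 380 mm inside, floor 4 mm thick, rim 38 mm above the bench. Origin under its centre on the bench top; its y axis runs along its length (to the robot's left, give or take 0.25 rad), x across, z up. The stubby screwdriver lies in it at the +y end.
- divider (a joint): Position (m) of the yellow sliding divider: y of its middle plane in the tray's frame, 0 = tray middle, greater = towards the stubby screwdriver, travel -0.13 to 0.13. Its plate is 6 mm thick and as wide as the tray's inside; at value q the empty (-y) compartment is 0.187 + q m long, the stubby one's 0.187 - q. It slides stiffly (about 3 N), has no spring, stays where left.
- divider_grip (a point): Point in the upright yellow grip tab on the middle of the divider, 56 mm above the bench. The tab is 14 mm thick along the tray's y and 60 mm wide along the tray's x, and stands from 32 to 68 mm above the bench. Axes as the tray's.
- red_screwdriver: Red-handled screwdriver, 201 mm long, lying on the bench to the right of the tray. Origin at the middle of its length on its underside; its y axis runs along it from blade to handle. The handle, 27 mm wide and 27 mm high, covers y = 0 to +99 mm (balance point about y = +45 mm); the blade is a 6 mm rod to y = -100 mm.
- stubby_screwdriver: Stubby screwdriver with orange handle, 111 mm long, 31 mm wide and 30 mm high, lying lengthwise in the +y compartment of the tray near its end wall. Origin at the middle of its length on its underside, y axis along it.
- black_screwdriver: Black and green handled screwdriver, 251 mm long and 31 mm wide and high, lying on the bench near the red one; not wanted. Origin at the middle of its length on its underside, y axis along it, handle at +y.
- red_marker: White paint marker with a red cap, 134 mm long and 17 mm thick, lying on the bench; not wanted. Origin at the middle of its length on its underside, y axis along it.
- red_handle (a point): Point on the middle of the red screwdriver's handle, near its balance point: 45 mm from the tool's middle towards the handle end and 13.5 mm above its underside. Axes as the red screwdriver's.

How it is judged:
By the outcome, as a careful person would: the job done as asked, in the order asked, and still so for the second after the job is handed in, with the robot touching nothing.
It also fails if it takes over 51 s, if anything falls off the work surface, if the arm or the gripper's body presses on something with over 40 N, if the wrist force passes 120 N, or if a joint passes its speed limit or range.

ROBOT

A 7-joint arm with a two-finger parallel gripper is mounted at the origin on a cart in front of the work surface, level with it; the furniture and walls round the work are solid. World frame = base frame: x ahead of the robot, y to its left, z up, the work surface at z = 0. Lengths are in m, angles in rad, forces in N, time in s.
With the tool pointing down it reaches from about 0.4 to 0.85 m from the base axis. Payload 6.9 kg.
Tool frame: the origin (TCP) lies midway between the tips of the shut fingers; the grasp point (between the pads) lies behind it (ctrl.pinch_z is the z of the grasp point in the tool frame, in m); z points along the fingers, y is the line along which they close (so a half turn about z gives the same grasp; the last joint's range is limited). The gripper opens to 85 mm and grips with 20 to 120 N. Pads are 22 mm wide; open, the fingers measure 114 mm over their backs; the gripper's body (76 mm by 85 mm) begins 54 mm behind the grasp point. The pads swing forward as they close: fully open they stand 13 mm farther back than shut.
Start: joints at [-1.202, 0.507, -0.238, 1.5, 0.126, 1.149, -0.155], TCP at [0.162, 0.604, 0.231] pointing down, gripper open.
Joint ranges: [-3.08, 3.08], [-0.24, 2.05], [-1.43, 1.35], [0, 2.5], [-1.52, 4.66], [0.17, 1.96], [-2.89, 2.89]. Speed limits (rad/s): [2.39, 2.39, 3.14, 3.14, 3.14, 3.14, 3.14].

INTERFACE

Orientations are given as a unit quaternion [w, x, y, z].
In Python, from station import ctrl, get_state, vision, ticket, models gives the robot as it stands. Calls block until the motion is done:
- ctrl.movep(position, orientation): joint-space move of the TCP to a pose.
- ctrl.movel(position, frame=None, max_speed=0.15): straight line of the TCP; frame=None keeps the orientation; max_speed is the mean speed in m/s.
- ctrl.set_joints(angles): joint-space move.
- ctrl.ungrasp() and ctrl.close_gripper(force=None): open the fingers fully, or close them until they stop; force is the grip in N (None keeps the last).
- ctrl.pause(seconds).
- ctrl.ik(position, orientation): joint angles nearest the present ones, or None.
- get_state(): the state.
- vision.grab_frame(name): name is "scene" or "top" or "wrist"; returns (picture, depth): 480x640x3 uint8, blue, green, red; 480x640 float32, m along the optical axis (not along the pixel's ray), 0 where there is no reading.
- vision.camera_info(name): a dict with "mtx" (3x3 intrinsics, pixels), "R" (3x3) and "t" (3): a world point X has camera coordinates R X + t; the wrist camera has in their place "hand_eye" (4x4, takes a point from camera to tool coordinates, whose origin is the TCP and whose axes are the flange's). Camera axes: x right, y down, z forward; pixel columns grow to the right and rows downward; lengths in m; the calibration is good to about 2 mm. A picture is of the moment at which its call begins: read the wrist's pose just before it. camera_info takes no time and is no camera call.
A pose or a line that the arm cannot do raises ctrl.Unreachable and nothing moves.
- ticket.close_job(): hands the job in; it is judged then, once.
Trained networks look in the newest picture that a camera, given by its name, has taken for a name from the list of things; names that differ only in an ending like _2 or _b are one class to them, and where a whole thing is asked for, a point or a joint stands for the part that bears it (a point fixed in the world has none). Each returns a list of dicts, best first, with "p" (0 to 1); they miss things now and then, are a little off and sometimes report something else, mostly with a low value. They report only what shows in the picture. A call takes as long as a camera call.
- models.recognise(camera, target): "point" ([column, row] in pixels, amid what is visible of it).
- models.masks_of(camera, target): "mask" (480x640 bool, what is visible of it) and "point" ([column, row] in pixels, amid what is visible of it).
The state is a dict: "time": time; "qpos": joint angles; "qd": joint speeds; "tau": joint torques, N m; "tcp_pos": TCP position; "eef_rot": TCP orientation; "contact_force": force on the tool from outside, world axes, zero at the start; "wrist_torque": the same for the moment, N m; "width": finger opening in m; "gripper_force": force on a finger pad.
Only numpy, scipy, OpenCV 4.12 (cv2) and the standard library are available. Lean on these libraries where they do the work, as an engineer would, in place of code of your own. Each camera call takes 0.05 s, during which the arm holds its last target. There are 200 camera calls.

## Working session

There is one attempt and no reset: what is moved stays moved. The work goes in short steps, each a Python script; the robot and the scene stay as the last script left them, time stands still between calls to the robot, and variables do not carry over. Pictures are saved under pics/ and viewed, at most 10 in all, crops included, and the job is handed in when it is done.

```bash
ls; mkdir -p pics
cat > h.py <<'E'
import numpy as np, cv2
from station import ctrl, get_state, vision, ticket, models
def cloud(cam, mask, d):
    i=vision.camera_info(cam); v,u=np.nonzero(mask&(d>0)); z=d[v,u]
    K=np.array(i["mtx"]); P=np.c_[(u-K[0,2])/K[0,0]*z,(v-K[1,2])/K[1,1]*z,z]
    return (P-np.array(i["t"]).ravel())@np.array(i["R"])
E
python3 - <<'E'
from h import *
print(ctrl.pinch_z, get_state())
out=[]
for c in ["top","scene"]:
    im,d=vision.grab_frame(c); cv2.imwrite(f"pics/{c}0.png",im)
    for n in ["tray","divider","red_screwdriver","stubby_screwdriver","black_screwdriver","red_marker"]:
        for r in models.masks_of(c,n)[:2]:
            P=cloud(c,r["mask"],d)
            if len(P)<5: print(c,n,r["p"],"few");continue
            m=np.median(P,0); 
            rect=cv2.minAreaRect(P[:,:2].astype(np.float32))
            print(c,n,round(r["p"],2),r["point"],len(P),m.round(3),P[:,2].min().round(3),P[:,2].max().round(3),np.round(rect[0],3),np.round(rect[1],3),round(rect[2],1))
E
```

```text
pics
-0.0187 {'time': 0.0, 'qpos': array([-1.20251028,  0.50835301, -0.23753974,  1.50115121,  0.12569885,
        1.14889974, -0.15480204]), 'qd': array([ 1.06097229e-04, -4.43501803e-04,  5.22543546e-05, -6.54963408e-04,
       -7.44376818e-04,  4.96422164e-04,  1.09942996e-03]), 'tau': array([-7.06048604e-05, -6.20591640e+01, -2.18645811e+00, -2.49655956e+01,
        1.27514321e-02,  1.19121661e-02, -1.38232849e-06]), 'tcp_pos': array([0.16229156, 0.60303024, 0.23041443]), 'eef_rot': array([-1.06521860e-04,  1.31000375e-01,  9.91381901e-01, -9.04132132e-04]), 'contact_force': array([ 0.29539803,  0.63564141, -0.77203225]), 'wrist_torque': array([0.00916224, 0.01983655, 0.04560346]), 'gripper_force': 0.0, 'width': 0.08554699986566798}
top tray 0.64 [220.1, 249.0] 9165 [0.518 0.172 0.006] -0.003 0.074 [0.521 0.176] [0.155 0.391] 1.6
top tray 0.53 [477.8, 294.7] 334 [ 0.414 -0.447  0.014] -0.001 0.02 [ 0.413 -0.45 ] [0.133 0.016] 84.9
top divider 0.97 [227.2, 252.2] 431 [0.518 0.149 0.045] -0.001 0.074 [0.519 0.152] [0.147 0.024] 1.4
top red_screwdriver 0.64 [382.9, 293.6] 511 [ 0.42
[... 363 characters left out ...]
.02 [ 0.413 -0.454] [0.142 0.021] 84.2
scene tray 0.64 [258.6, 221.0] 3788 [0.523 0.141 0.018] -0.003 0.072 [0.557 0.205] [0.227 0.465] 0.7
scene divider 0.66 [257.8, 219.9] 406 [0.521 0.143 0.038] 0.002 0.072 [0.518 0.162] [0.151 0.055] 1.9
scene red_screwdriver 0.66 [337.4, 275.6] 309 [ 0.419 -0.223  0.017] 0.004 0.028 [ 0.428 -0.267] [0.021 0.184] 10.0
scene stubby_screwdriver 0.7 [217.5, 208.1] 166 [0.52  0.313 0.022] 0.003 0.037 [0.523 0.297] [0.1   0.053] 74.4
scene black_screwdriver 0.79 [369.0, 242.5] 326 [ 0.624 -0.187  0.017] 0.004 0.032 [ 0.617 -0.244] [0.239 0.022] 79.6
scene red_marker 0.65 [425.2, 314.9] 398 [ 0.41  -0.46   0.013] -0.002 0.018 [ 0.421 -0.454] [0.137 0.038] 84.5
```

View pics/top0.png

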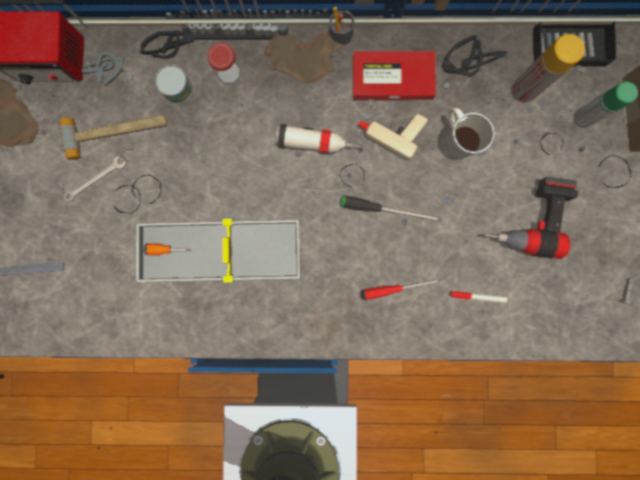

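View pics/scene0.png

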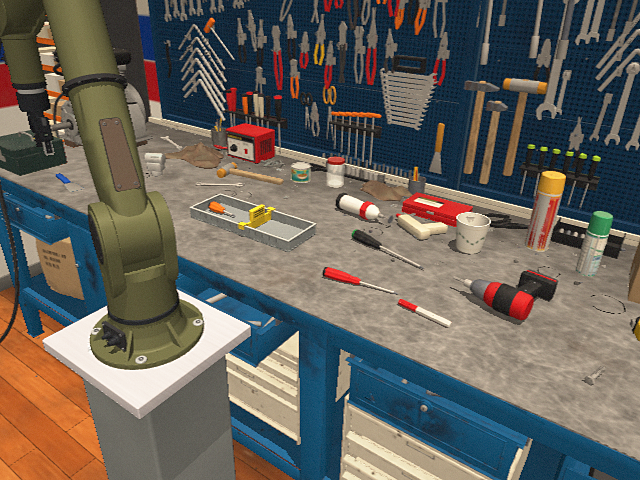

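Top view: the tray is at about (220,250), the yellow divider at (227,250) and the stubby in the left compartment at (157,249). The red screwdriver has its handle at (380,293) and its blade tip at (437,282), pointing right. The scene view agrees, with the black screwdriver at (385,248) and the marker at (425,313). Next I refine the geometry.

```bash
cat > m.py <<'E'
from h import *
def ax(P):  # long-axis mid, angle, extents
    P=P[:,:2]; r=cv2.minAreaRect(P.astype(np.float32)); return np.round(r[0],4),np.round(r[1],4),round(r[2],1)
if __name__=="__main__":
    for c in ["top","scene"]:
        im,d=vision.grab_frame(c)
        A=cloud(c,np.ones((480,640),bool),d)
        box=(abs(A[:,0]-.52)<.12)&(abs(A[:,1]-.172)<.25)
        R=A[box&(A[:,2]>.028)&(A[:,2]<.044)]
        rim=R[(abs(R[:,0]-.52)>.05)|(abs(R[:,1]-.172)>.17)]
        print(c,"rim",ax(rim),"tab",ax(A[box&(A[:,2]>.05)]), len(A[box&(A[:,2]>.05)]),np.median(A[box&(A[:,2]>.05)],0).round(4))
        S=A[(abs(A[:,0]-.523)<.04)&(abs(A[:,1]-.305)<.045)&(A[:,2]>.012)]
        print(" stubby handle",ax(S))
        B=A[(abs(A[:,0]-.43)<.05)&(abs(A[:,1]+.26)<.12)]
        H=B[B[:,2]>.012]; print(" red handle",ax(H),H[:,2].max().round(3),"all",ax(B[B[:,2]>.005]))
        l=cv2.fitLine(H[:,:2].astype(np.float32),cv2.DIST_L2,0,.01,.01).ravel(); print(" line",l.round(3))
    a=np.pi/2
    for p in [(.52,.15,.04),(.52,.2,.04),(.42,-.22,.003),(.52,.15,.008)]:
        for y in (0,np.pi/2,-np.pi/2):
            q=ctrl.ik(p,[0,np.cos(a+y/2),np.sin(a+y/2),0]); print(p,round(y,2),None if q is None else np.round(q,2))
E
python3 m.py
```

```text
top rim (array([0.5198, 0.1751]), array([0.1499, 0.3899]), 1.4) tab (array([0.5212, 0.1493]), array([0.0581, 0.0142]), 0.6) 192 [0.5199 0.1486 0.0682]
 stubby handle (array([0.5245, 0.3051]), array([0.0293, 0.0899]), 1.1)
 red handle (array([ 0.4295, -0.2459]), array([0.0267, 0.1582]), 10.4) 0.031 all (array([ 0.4297, -0.2561]), array([0.0966, 0.2295]), 0.3)
 line [ 0.179 -0.984  0.425 -0.215]
scene rim (array([0.52  , 0.1711]), array([0.1518, 0.3955]), 0.8) tab (array([0.5199, 0.1445]), array([0.0593, 0.0182]), 0.7) 121 [0.5164 0.1409 0.0635]
 stubby handle (array([0.5212, 0.3048]), array([0.0286, 0.0888]), 0.2)
 red handle (array([ 0.4263, -0.2533]), array([0.0267, 0.1613]), 10.4) 0.029 all (array([ 0.4293, -0.271 ]), array([0.1902, 0.0663]), 85.3)
 line [ 0.228 -0.974  0.42  -0.222]
(0.52, 0.15, 0.04) 0 [-0.22  0.61 -0.15  1.95  0.16  0.59  1.09]
(0.52, 0.15, 0.04) 1.57 [ 0.03  0.66 -0.56  1.95  0.54  0.69  2.28]
(0.52, 0.15, 0.04) -1.57 [-0.43  0.62  0.17  1.95 -0.17  0.59 -0.15]
(0.52, 0.2, 0.04) 0 [-0.29  0.63 -0.19  1.91  0.19  0.62  0.98]
(0.52, 0.2, 0.04) 1.57 [-0.05  0.68 -0.57  1.9   0.54  0.72  2.2 ]
(0.52, 0.2, 0.04) -1.57 [-0.51  0.63  0.15  1.91 -0.15  0.61 -0.26]
(0.42, -0.22, 0.003) 0 [ 0.5   0.61 -0.1   2.15  0.16  0.39  1.84]
(0.42, -0.22, 0.003) 1.57 [ 0.86  0.68 -0.65  2.14  0.79  0.57  2.76]
(0.42, -0.22, 0.003) -1.57 [ 0.18  0.65  0.38  2.15 -0.56  0.43  1.  ]
(0.52, 0.15, 0.008) 0 [-0.22  0.66 -0.16  1.97  0.19  0.52  1.05]
(0.52, 0.15, 0.008) 1.57 [ 0.02  0.71 -0.54  1.97  0.6   0.63  2.22]
(0.52, 0.15, 0.008) -1.57 [-0.42  0.67  0.14  1.97 -0.18  0.51 -0.15]
```

```bash
cat >> h.py <<'E'
def quat(yaw): a=(yaw+np.pi/2)/2; return [0,np.cos(np.pi/4+yaw/2+np.pi/4-np.pi/4+0) if 0 else np.cos(a+np.pi/4),np.sin(a+np.pi/4),0]  # yaw 0: tool y along world -/+y
def st(m=""):
    s=get_state(); print(m,round(s["time"],2),s["tcp_pos"].round(4),"w",round(s["width"],4),"F",s["contact_force"].round(1),"g",round(s["gripper_force"],1)); return s
E
python3 - <<'E'
import re
s=open('h.py').read()
s=re.sub(r"def quat.*\n","def quat(yaw): a=(yaw+np.pi)/2; return [0,np.cos(a),np.sin(a),0]  # yaw 0: fingers close along world y\n",s)
open('h.py','w').write(s)
E
python3 - <<'E'
from h import *
th=.02; q=quat(th); t=np.array([.5205,.148])
ctrl.movep([*t,.16],q); st("above")
ctrl.movel([*t,.042]); st("down")
ctrl.close_gripper(30); s=st("closed")
p=s["tcp_pos"]; ctrl.movel(p+.067*np.array([-np.sin(th),np.cos(th),0]),max_speed=.06); st("slid")
ctrl.ungrasp(); st("open")
p=get_state()["tcp_pos"]; ctrl.movel([p[0],p[1],.17]); st("up")
ctrl.movep([.424,-.240,.20],quat(.185-np.pi/2)); s=st("over red")
im,d=vision.grab_frame("wrist"); cv2.imwrite("pics/w1.png",im)
np.save("w1d.npy",d); np.save("w1s.npy",np.r_[s["tcp_pos"],s["eef_rot"]])
for n in ["red_screwdriver","red_handle"]:
    for r in models.masks_of("wrist",n)[:2]: print(n,r["p"],r["point"],r["mask"].sum()); np.save("m_"+n,r["mask"])
print(vision.camera_info("wrist"))
im,d=vision.grab_frame("top"); cv2.imwrite("pics/top1.png",im)
A=cloud("top",np.ones((480,640),bool),d); box=(abs(A[:,0]-.52)<.06)&(abs(A[:,1]-.172)<.2)
T=A[box&(A[:,2]>.05)]; print("tab",T[:,:2].min(0),T[:,:2].max(0))
S=A[(abs(A[:,0]-.523)<.04)&(abs(A[:,1]-.305)<.045)&(A[:,2]>.012)];print(cv2.minAreaRect(S[:,:2].astype(np.float32)))
E
```

```text
above 2.9 [0.5204 0.1493 0.1601] w 0.0858 F [-0.   1.  -0.1] g 0.0
down 3.83 [0.521  0.1483 0.0426] w 0.0855 F [-0.8 -0.1 -0.6] g 0.0
closed 4.48 [0.5206 0.1481 0.0423] w 0.0134 F [-1.8  0.2  4.3] g 32.9
slid 5.75 [0.5189 0.2152 0.0423] w 0.0135 F [-2.8 -1.1  5.6] g 33.0
open 6.44 [0.5193 0.2151 0.0423] w 0.0854 F [-0.6 -0.2 -0.3] g 0.0
up 7.44 [0.5188 0.2148 0.1692] w 0.0851 F [-0.8 -0.1 -0.3] g 0.0
over red 9.14 [ 0.4249 -0.2386  0.1998] w 0.0853 F [ 0.5 -0.  -0.8] g 0.0
red_screwdriver 0.85 [321.9, 190.5] 3958
red_handle 0.7 [323.6, 189.5] 3869
{'mtx': array([[388.50296778,   0.        , 316.15597274],
       [  0.        , 388.50296778, 237.40919295],
       [  0.        ,   0.        ,   1.        ]]), 'hand_eye': array([[-1.22384716e-04, -9.58285689e-01, -2.85812040e-01,
         7.31818717e-02],
       [ 9.99999860e-01,  2.96265789e-05, -5.27533499e-04,
        -1.00017647e-04],
       [ 5.13995436e-04, -2.85812065e-01,  9.58285552e-01,
        -1.41334635e-01],
       [ 0.00000000e+00,  0.00000000e+00,  0.00000000e+00,
         1.00000000e+00]])}
tab [0.48955523 0.20750367] [0.54816898 0.22209556]
((0.5253601670265198, 0.3054226338863373), (0.02981828711926937, 0.09003672748804092), 2.861738443374634)
```

```bash
cat >> h.py <<'E'
from scipy.spatial.transform import Rotation as Ro
def wcloud(mask,d,pos,q):
    i=vision.camera_info("wrist");K=i["mtx"];H=np.array(i["hand_eye"]);v,u=np.nonzero(mask&(d>0)); z=d[v,u]
    P=np.c_[(u-K[0,2])/K[0,0]*z,(v-K[1,2])/K[1,1]*z,z]@H[:3,:3].T+H[:3,3]
    return Ro.from_quat(np.roll(q,-1)).apply(P)+pos
E
python3 - <<'E'
from h import *
d=np.load("w1d.npy");s=np.load("w1s.npy");m=np.load("m_red_screwdriver.npy")
P=wcloud(m,d,s[:3],s[3:]); print("z",np.percentile(P[:,2],[1,50,99]).round(4))
r=cv2.minAreaRect(P[:,:2].astype(np.float32));print(r)
H=P[P[:,2]>.012]; l=cv2.fitLine(H[:,:2].astype(np.float32),cv2.DIST_HUBER,0,.001,.001).ravel();print(l)
u=l[:2]*np.sign(l[1]); t=(P[:,:2]-l[2:])@u; print("ends",l[2:]+u*t.min(),l[2:]+u*t.max(),t.max()-t.min(),"yaw",np.arctan2(-u[0],u[1]))
th=(H[:,:2]-l[2:])@u; print("handle ends",l[2:]+u*th.min(),l[2:]+u*th.max())
E
```

```text
z [-0.0014  0.0181  0.0256]
((0.43753644824028015, -0.2668333053588867), (0.028462281450629234, 0.19928798079490662), 13.1412935256958)
[ 0.19143003 -0.9815063   0.42386976 -0.21099289]
ends [ 0.45396486 -0.36529747] [ 0.41576378 -0.16943166] 0.19955635133768895 yaw 0.19261894
handle ends [ 0.4351717  -0.26894059] [ 0.41587719 -0.17001314]
```

View pics/w1.png

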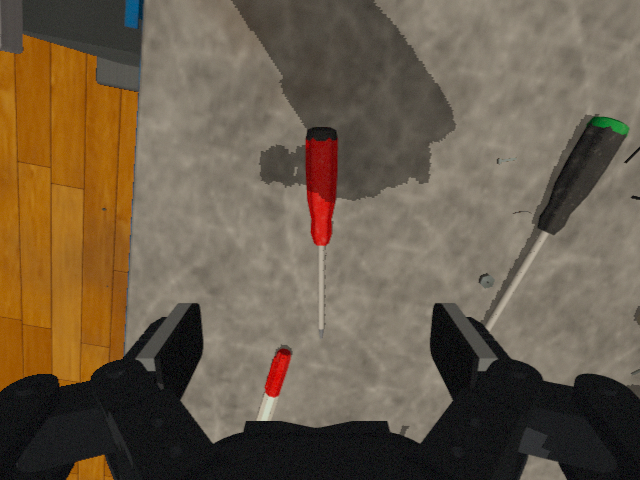

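View pics/top1.png

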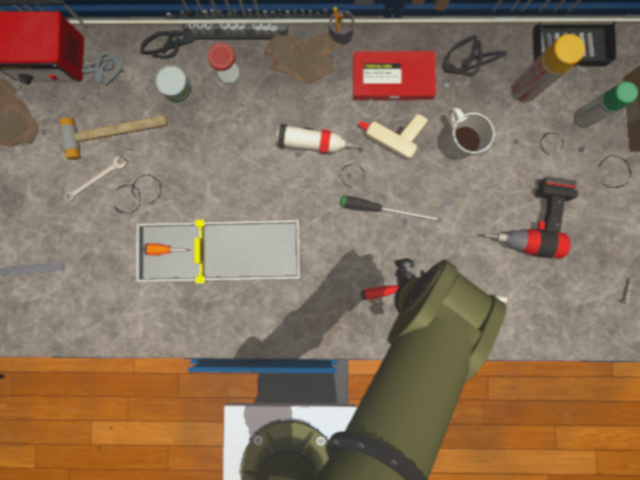

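The wrist view shows the red screwdriver from its handle end (321,128) to its blade tip (321,335), with the marker cap well clear at (280,370). Its measured length is 0.1996 m, which agrees with the given 201 mm. The top view shows the divider moved to (199,250), with the stubby untouched.

Run:
```python
from h import *
g=[.4263,-.2232]
ctrl.movep([*g,.10],quat(.191-np.pi/2)); st()
ctrl.movel([*g,.004],max_speed=.1); st("down")
ctrl.close_gripper(40); s=st("closed")
ctrl.movel([*s["tcp_pos"][:2],.13]); s=st("up")
ctrl.movep([.5206,.1425,.15],quat(.02-np.pi/2)); s=st("over tray")
im,d=vision.grab_frame("wrist"); cv2.imwrite("pics/w2.png",im)
for r in models.masks_of("wrist","red_screwdriver")[:1]:
    P=wcloud(r["mask"],d,s["tcp_pos"],s["eef_rot"]); print(r["p"],P.min(0),P.max(0))
im,d=vision.grab_frame("scene"); cv2.imwrite("pics/s2.png",im[100:400,100:500])
```

```text
9.83 [ 0.4265 -0.2234  0.1003] w 0.0853 F [0.7 0.1 1.2] g 0.0
down 10.94 [ 0.4267 -0.2234  0.0046] w 0.0851 F [0.  0.1 0.2] g 0.0
closed 11.54 [ 0.4264 -0.2232  0.0043] w 0.0231 F [-0.3  0.7  5.3] g 39.0
up 12.53 [ 0.4259 -0.2228  0.1293] w 0.023 F [-0.1  0.1 -0.9] g 39.2
over tray 13.94 [0.5207 0.1407 0.1499] w 0.023 F [-0.1 -1.1 -1. ] g 39.2
0.72 [ 0.49166449 -0.01723269  0.00106767] [0.55012723 0.19537697 0.17238522]
```

View pics/w2.png

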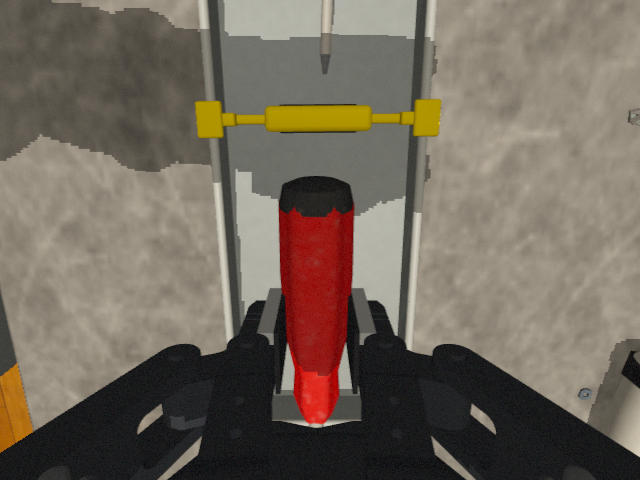

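View pics/s2.png

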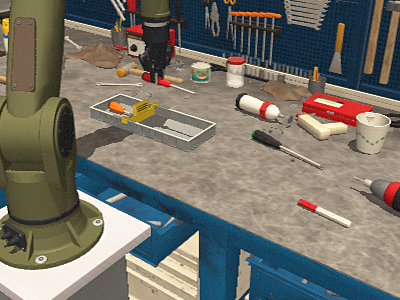

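The wrist view shows the handle held square, with its end at (316,185), short of the divider at (318,118). That puts its end at y≈0.195, as predicted. The scene view shows the tool level above the tray. Lowering it now.

Run:
```python
from h import *
t=[.5206,.1415]
ctrl.movel([*t,.05]); st()
ctrl.movel([*t,.0088],max_speed=.04); st("down")
ctrl.ungrasp(); st("open")
ctrl.movel([*t,.18],max_speed=.1); st("up")
ctrl.movep([.40,.45,.25],quat(.02-np.pi/2)); st("away")
im,d=vision.grab_frame("top"); cv2.imwrite("pics/t3.png",cv2.resize(im[190:320,110:330],None,fx=3.5,fy=3.5))
A=cloud("top",np.ones((480,640),bool),d); box=(abs(A[:,0]-.52)<.06)&(abs(A[:,1]-.172)<.2)
T=A[box&(A[:,2]>.05)]; print("tab",T[:,:2].min(0),T[:,:2].max(0))
for n in ["red_screwdriver","stubby_screwdriver"]:
    for r in models.masks_of("top",n)[:2]:
        P=cloud("top",r["mask"],d); print(n,r["p"],cv2.minAreaRect(P[:,:2].astype(np.float32)),P[:,2].max())
```

```text
14.91 [0.5212 0.1413 0.0506] w 0.0233 F [ 0.4 -1.  -0.7] g 39.2
down 16.09 [0.5208 0.1415 0.009 ] w 0.0233 F [-0.5 -0.4 -0.5] g 39.2
open 16.72 [0.5206 0.1415 0.0088] w 0.0857 F [ 0.3 -0.1 -0. ] g 0.0
up 18.57 [0.5203 0.1415 0.1795] w 0.0851 F [-0.4  0.1  0.8] g 0.0
away 19.85 [0.4013 0.4482 0.2498] w 0.0853 F [-0.1  0.5  0.6] g 0.0
tab [0.48956937 0.20831651] [0.54888656 0.22164203]
red_screwdriver 0.86 ((0.520879328250885, 0.09853477776050568), (0.024897046387195587, 0.19686931371688843), 1.0397205352783203) 0.03503733278872071
red_screwdriver 0.49 ((0.4110293388366699, -0.4495745003223419), (0.13491202890872955, 0.021013684570789337), 82.84940338134766) 0.02266565416589262
```

View pics/t3.png

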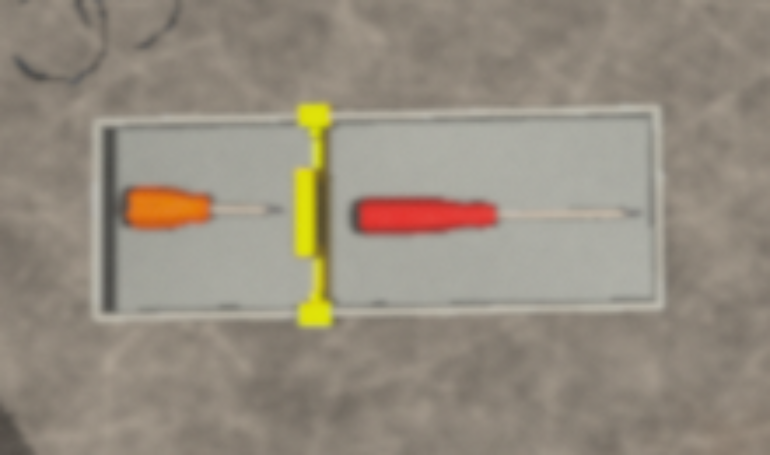

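The picture shows the red screwdriver lying lengthwise in the long compartment, from its handle at (355,215) to its tip at (638,212), clear of the end wall and the divider. The stubby is free on its own side, at (125–282,210).

```bash
python3 -c "
from h import *
print(ticket.close_job())"
```

```text
the job is handed in; nothing more can be done
None
```

The job is handed in: the divider now sits about 42 mm from the tray's middle towards the stubby, and the red screwdriver lies flat and lengthwise in the long compartment, let go; the arm did not touch the other tools, and it took about 20 s of the 51 s allowed.

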